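# Run the length stop of a bamboo-rib cutting gauge out to its end stop

### The job

Set the rib-cutting gauge to its longest length: press the black release key on top of the sliding length stop down with your fingertips, keep it held down while you push the length stop along its rail, away from the lever shear, until it sits against the end stop. Then take your fingers off so that the key springs back up and locks it there. Do not drag the length stop while it is locked, and leave the bamboo rib, paint jar, tape roll and brush pot where they are.

Things in the scene. Friction and masses are not known exactly. Their poses are not given: they have to be found in the camera images.
- gauge: Rib-cutting gauge bolted to the bench: plywood board 130 x 500 x 15 mm, aluminium T-slot rail along it (30 wide, top 45 mm above bench), a lever shear on one end (its lever raised to 180 mm), a dark steel end stop (46 mm wide, 67 mm high) at the other. Origin under the board's centre at bench height, z up, +y along the rail from shear to end stop; rail centre line x = +25 mm, rib bed x = -30 mm.
- end_stop (a point): Where the length stop's leading face meets the end stop's two rubber buffers: on the rail's centre line, 52 mm above the bench.
- carriage (a joint): Position along the rail (m) of the length stop, an aluminium carriage 64 mm long, 50 mm wide, saddled on the rail: grows towards the end stop, 0.18 when fully against it; starts between 0 and 0.06. With the key up a spring clamp locks it to the rail wherever it stands; with the key down it runs with a drag of 1 to 2 N.
- key (a joint): How far the release key is pressed (m): 0 up (locked), 0.006 fully down. Pressing it takes force growing to about 5 N at 0.0035, where the clamp lets go and the length stop runs free, and 6 N fully down; it springs up when let go. Beyond 0.003 it counts as held down. Locked, the length stop slips only under a push of about 18 N or more; that must not happen.
- key_top (a point): Centre of the flat top of the black release key, 40 mm along the rail, 34 mm across, 69 mm above the bench when up; 12 mm proud of the carriage when up, 6 mm when down. Rides with the carriage. 25.5 mm ahead of its centre, towards the end stop, rises the carriage's thumb rest (44 mm wide, 14 thick, top 80 mm above the bench); a fingertip on the key may push against it.
- rest_face (a point): Middle of the thumb rest's face that looks to the key, 71 mm above the bench.
- rib_mid (a point): Centre of a loose bamboo rib, 110 x 10 x 6 mm, lying in the gauge's rib bed near the shear; leave it.
- jar_mid (a point): Centre (37 mm up) of a loose paint jar, 64 mm diameter, 75 mm high, on the bench beside the gauge; leave it.
- tape_mid (a point): Centre (12 mm up) of a loose roll of tape, 90 mm diameter, 24 mm high, lying on the bench on the robot's side of the gauge; leave it.
- pot_mid (a point): Centre (47 mm up) of a loose bamboo pot, 62 mm diameter, 95 mm high, with brushes standing up to 195 mm, on the bench beyond the gauge's end-stop end; leave it.

How it is judged:
On the way, in this order (a step that is already met when the one before it is completed fails the run):
1. the release key is pressed down while the length stop still stands where it started (value of joint key above 0.003 m and distance of rest_face from where it was at the start of the episode below 0.01 m), for 0.05 s.
2. the length stop reaches the end stop with the key still held down (value of joint carriage above 0.177 m and value of joint key above 0.003 m), for 0.05 s.
At the end, for the whole second after the job is handed in: The length stop is against the end stop (within 3 mm), the key has sprung up (within 1.5 mm), and rib, jar, tape and pot are within 20 mm of where they stood (value of joint carriage above 0.177 m and value of joint key below 0.0015 m and distance of each of rib_mid, jar_mid, tape_mid, pot_mid from where it was at the start of the episode below 0.02 m); the robot touches nothing.
It fails at once if the length stop is dragged along while its key is up and the clamp locked (value of joint key below 0.001 m and distance of rest_face from where it was at the start of the episode above 0.008 m and (velocity of joint carriage above 0.02 m/s or velocity of joint carriage below -0.02 m/s)).
It fails at once if the rib, jar, tape or pot is lifted or pushed away (distance of any of rib_mid, jar_mid, tape_mid, pot_mid from where it was at the start of the episode above 0.02 m).
It also fails if it takes over 35 s, if anything falls off the work surface, if the arm or the gripper's body presses on something with over 40 N, if the wrist force passes 120 N, or if a joint passes its speed limit or range.

### The arm

A 7-joint arm with a two-finger parallel gripper is mounted at the origin on the work surface. World frame = base frame: x ahead of the robot, y to its left, z up, the work surface at z = 0. Lengths are in m, angles in rad, forces in N, time in s.
With the tool pointing down it reaches from about 0.35 to 0.9 m from the base axis. Payload 8.1 kg.
Tool frame: the origin (TCP) lies midway between the tips of the shut fingers; the grasp point (between the pads) lies 19 mm behind it; z points along the fingers, y is the line along which they close (so a half turn about z gives the same grasp; the last joint's range is limited). The gripper opens to 92 mm and grips with 3 to 60 N. Pads are 19 mm wide; open, the fingers measure 130 mm over their backs; the gripper's body (75 mm by 190 mm) begins 47 mm behind the grasp point.
Start: joints at [1.073, 0.434, 0.025, 1.573, -0.012, 1.134, -0.075], TCP at [0.24, -0.577, 0.227] pointing down, gripper open.
Joint ranges: [-2.62, 2.62], [-0.44, 2.09], [-1.27, 1.32], [0.08, 2.57], [-1.32, 4.46], [0.12, 2], [-2.74, 2.74]. Speed limits (rad/s): [2.22, 2.22, 3.01, 3.01, 3.14, 3.14, 3.14].

### API

Orientations are given as a 3x3 rotation matrix whose columns are the frame's x, y, z axes.
In Python, from station import telemetry, grab_frame, camera_info, r gives the robot as it stands. The module is installed in compiled form; this text tells all that it offers.
- The arm moves only by the shell command python3 -m handwheel 'ROWS' [FORCE]. ROWS is a JSON object of lists of equal length, an entry for each row: "delta_pos": the shift along the tool's x, y, z in m, a list of three; "rotation": the turn, a rotation vector about the tool's x, y, z in rad, a list of three; "grip": the finger opening in m, from 0 to 0.0918. In form: {"delta_pos": [[x, y, z], ...], "rotation": [[wx, wy, wz], ...], "grip": [grip, ...]}. A call has 1 to 10 rows; each row is the pose to reach, as a shift and turn from the pose commanded when the call began, along the tool's axes at that moment; what a row does not reach only later rows make up. A row lasts 1/8 s, in which the tool goes at most 62.5 mm and 10.7 degrees, less where a joint would pass 70% of its speed; a pose out of reach is approached as far as the arm can. A call with a gripper value outside its range is refused whole. The fingers move at their own pace and stop on an object; FORCE is the grip in N (left out, the last holds). Time passes only in rows, so rows that repeat a pose let the fingers close. It gives the time, the measured TCP pose, the force, the opening and the grip force at its end, in the units of the state.
- telemetry.state(): the state, without advancing time (a new reading comes with each control period).
- grab_frame(name): name is "side" or "top"; returns the picture (384x512x3 uint8, blue, green, red); there is no depth.
- camera_info(name): a dict with "intrinsics" (3x3 intrinsics, pixels), "R" (3x3) and "t" (3): a world point X has camera coordinates R X + t. Camera axes: x right, y down, z forward; pixel columns grow to the right and rows downward; lengths in m; the calibration is good to about 2 mm. A picture is of the moment at which its call begins. camera_info takes no time and is no camera call.
- r.hand_in(): hands the job in; it is judged then, once.
The state is a dict: "time": time; "joint_pos": joint angles; "qvel": joint speeds; "effort": joint torques, N m; "ee_pos": TCP position; "ee_rot": TCP orientation; "ft_force": force on the tool from outside, world axes, zero at the start; "wrist_torque": the same for the moment, N m; "gripper_width": finger opening in m; "gripper_force": force on a finger pad.
Only numpy, scipy, OpenCV 4.12 (cv2) and the standard library are available. Lean on these libraries where they do the work, as an engineer would, in place of code of your own. Each camera call takes 0.05 s, during which the arm holds its last target. There are 200 camera calls.

## Working session

There is one attempt and no reset: what is moved stays moved. The work goes in short steps, Python scripts to look and compute and a shell command to move; the robot and the scene stay as the last step left them, time stands still between calls to the robot, and variables do not carry over. Pictures are saved under pics/ and viewed, at most 10 in all, crops included, and the job is handed in when it is done.

```bash
mkdir -p pics
cat > h.py <<'E'
import numpy as np, cv2
from station import telemetry, grab_frame, camera_info, r
def ray(name,uv):
    c=camera_info(name);K=np.array(c["intrinsics"]);R=np.array(c["R"]);t=np.array(c["t"])
    d=R.T@np.linalg.solve(K,[uv[0],uv[1],1.]);return -R.T@t,d
def onz(name,uv,z):
    o,d=ray(name,uv);return o+d*(z-o[2])/d[2]
def proj(name,X):
    c=camera_info(name);p=np.array(c["R"])@np.array(X)+np.array(c["t"]);p=np.array(c["intrinsics"])@p;return p[:2]/p[2]
E
python3 - <<'E'
from h import *
for n in("top","side"):
    f=grab_frame(n);cv2.imwrite(f"pics/{n}0.png",f);print(n,ray(n,(256,192)))
s=telemetry.state();print(s["time"],s["ee_pos"],s["ee_rot"],s["ft_force"],s["gripper_width"])
E
```

```text
top (array([0.48516423, 0.07865263, 1.0322678 ]), array([ 0.04003519, -0.01589393, -0.99916993]))
side (array([0.2301028 , 0.52369083, 0.72561456]), array([ 0.39978584, -0.52036603, -0.75464224]))
0.1 [ 0.24019823 -0.57652713  0.22604301] [[ 9.23078923e-01  3.84610058e-01 -6.36265000e-04]
 [ 3.84610566e-01 -9.23078131e-01  1.21530412e-03]
 [-1.19904118e-04 -1.36653586e-03 -9.99999059e-01]] [-0.26400896 -0.28262525  0.03329799] 0.09194857196124227
```

View pics/top0.png

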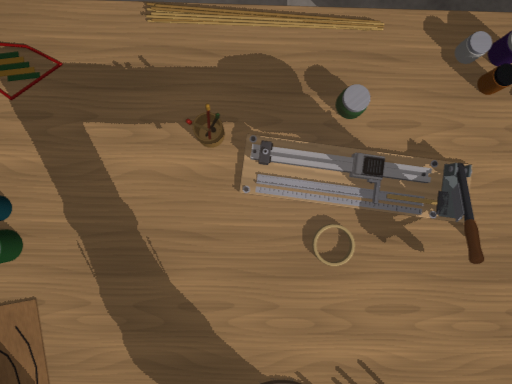

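View pics/side0.png

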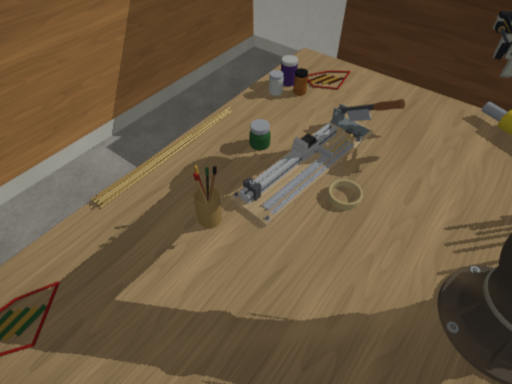

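The top view shows the carriage with its black key at about (373,166), end stop (264,152), shear (455,190), jar (353,101), tape (334,245) and pot (208,128). I'll measure the key and rail direction more closely.

Run:
```python
from h import *
f=cv2.imread("pics/top0.png")
c=f[125:225,235:485];cv2.imwrite("pics/topc.png",cv2.resize(c,None,fx=3.2,fy=3.2,interpolation=cv2.INTER_CUBIC))
g=f.max(2);m=np.zeros_like(g);m[150:182,352:396]=(g[150:182,352:396]<45)*255
n,l,s,ce=cv2.connectedComponentsWithStats(m)
for i in range(1,n):
    if s[i][4]>15:
        pts=np.argwhere(l==i)[:,::-1].astype(np.float32)
        print(s[i],ce[i],cv2.minAreaRect(pts),onz("top",ce[i],.069))
for nm,uv,z in (("end",(264,152),.067),("screwTL",(254,140),.015),("BL",(246,188),.015),("TR",(434,163),.015),("BR",(433,215),.015),("jar",(355,96),.075),("tape",(334,245),.024),("pot",(209,128),.095)):print(nm,onz("top",uv,z).round(3))
```

```text
[363 157  21  20 309] [373.1197411  166.01618123] ((373.0299987792969, 166.28997802734375), (19.940410614013672, 17.819091796875), 8.130102157592773) [ 0.58272701 -0.17762427  0.069     ]
end [0.607 0.049 0.067]
screwTL [0.639 0.069 0.015]
BL [0.534 0.084 0.015]
TR [ 0.598 -0.326  0.015]
BR [ 0.484 -0.324  0.015]
jar [ 0.727 -0.137  0.075]
tape [ 0.416 -0.107  0.024]
pot [0.649 0.161 0.095]
```

View pics/topc.png

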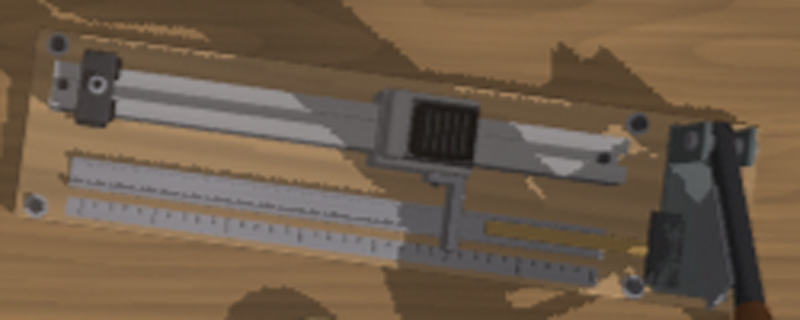

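The crop confirms the key at (373,166) px: about 40 x 34 mm at z = 69 mm, with the thumb rest on the end-stop side. Rail direction is about (0.11, 0.99). I'll move above the key with the fingers shut and tool y across the rail.

```bash
python3 -m handwheel '{"delta_pos":[[0.02,-0.01,-0.035],[0.07,-0.035,-0.035],[0.125,-0.063,-0.035],[0.18,-0.092,-0.035],[0.235,-0.12,-0.035],[0.29,-0.148,-0.035],[0.345,-0.177,-0.035],[0.40,-0.205,-0.035],[0.45,-0.231,-0.03],[0.4735,-0.243,0.0]],"rotation":[[0,0,-0.1],[0,0,-0.22],[0,0,-0.34],[0,0,-0.46],[0,0,-0.58],[0,0,-0.7],[0,0,-0.82],[0,0,-0.94],[0,0,-1.03],[0,0,-1.065]],"grip":[0,0,0,0,0,0,0,0,0,0]}' 20
```

```text
time: 1.35
ee_pos: [0.587, -0.1667, 0.2277]
ee_rot: [[0.105, 0.994, 0.004], [0.994, -0.105, 0.001], [0.001, 0.004, -1.0]]
ft_force: [-0.3, 0.9, -0.1]
gripper_width: 0.0008
gripper_force: 0.0
```

```bash
python3 -m handwheel '{"delta_pos":[[0,0,0.05],[0,0,0.10],[0,0,0.125],[0,0,0.135],[0,0,0.135]],"rotation":[[0,0,0],[0,0,0],[0,0,0],[0,0,0],[0,0,0]],"grip":[0,0,0,0,0]}'
python3 - <<'E'
from h import *
s=telemetry.state();p=s["ee_pos"];print(p,s["ft_force"])
f=grab_frame("side");k=[.5827,-.1776,.069]
u=proj("side",k);print(u,proj("side",p))
x,y=u.astype(int);c=f[y-50:y+40,x-60:x+60];cv2.imwrite("pics/s1.png",cv2.resize(c,None,fx=6,fy=6,interpolation=cv2.INTER_CUBIC));print(x-60,y-50)
E
```

```text
time: 1.98
ee_pos: [0.584, -0.1705, 0.0916]
ee_rot: [[0.111, 0.994, -0.001], [0.994, -0.111, 0.0], [0.0, -0.001, -1.0]]
ft_force: [0.4, -0.3, -0.1]
gripper_width: 0.0004
gripper_force: 0.0
[ 0.58397476 -0.17048434  0.09164811] [ 0.42538267 -0.34508064 -0.11819114]
[307.92316596 138.63941394] [307.05522801 133.52079357]
247 88
```

View pics/s1.png

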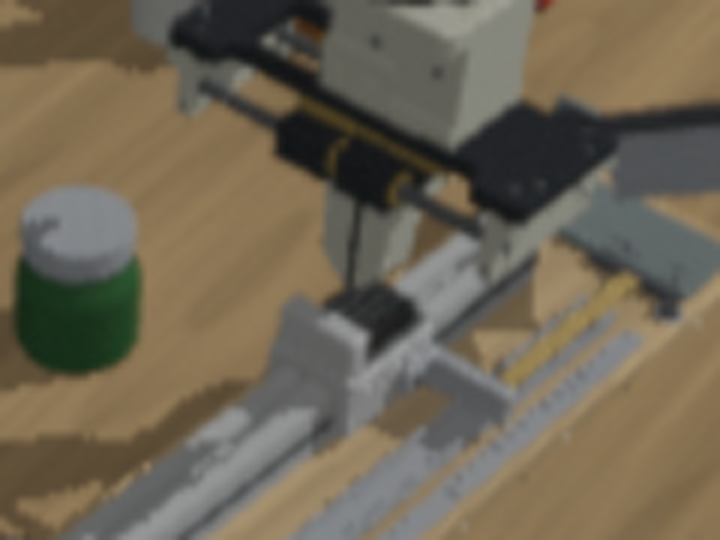

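The fingertips (about (306,135) px) hang right over the key, behind the thumb rest. I'll descend onto the key.

```bash
python3 -m handwheel '{"delta_pos":[[0,0,0.012],[0,0,0.02],[0,0,0.0235],[0,0,0.0255],[0,0,0.0255]],"rotation":[[0,0,0],[0,0,0],[0,0,0],[0,0,0],[0,0,0]],"grip":[0,0,0,0,0]}'
```

```text
time: 2.65
ee_pos: [0.5837, -0.1705, 0.0664]
ee_rot: [[0.111, 0.994, -0.001], [0.994, -0.111, -0.0], [-0.0, -0.001, -1.0]]
ft_force: [-3.5, 0.4, 4.9]
gripper_width: 0.0003
gripper_force: 2.4
```

```bash
python3 -m handwheel '{"delta_pos":[[0,0,0.0015],[0,0,0.003],[0,0,0.004],[0,0,0.004]],"rotation":[[0,0,0],[0,0,0],[0,0,0],[0,0,0]],"grip":[0,0,0,0]}'
```

```text
time: 3.15
ee_pos: [0.5839, -0.1706, 0.0633]
ee_rot: [[0.111, 0.994, 0.0], [0.994, -0.111, -0.0], [-0.0, 0.0, -1.0]]
ft_force: [-4.8, 0.7, 12.3]
gripper_width: 0.0004
gripper_force: 6.0
```

Key bottomed at about 12 N. I'll push along the rail.

```bash
python3 -m handwheel '{"delta_pos":[[0.003,0,0],[0.006,0,0],[0.010,0,0],[0.015,0,0],[0.020,0,0],[0.026,0,0],[0.032,0,0],[0.038,0,0],[0.044,0,0],[0.050,0,0]],"rotation":[[0,0,0],[0,0,0],[0,0,0],[0,0,0],[0,0,0],[0,0,0],[0,0,0],[0,0,0],[0,0,0],[0,0,0]],"grip":[0,0,0,0,0,0,0,0,0,0]}'
python3 - <<'E'
from h import *
f=grab_frame("side");u=proj("side",telemetry.state()["ee_pos"]);x,y=u.astype(int)
c=f[y-50:y+40,x-60:x+60];cv2.imwrite("pics/s2.png",cv2.resize(c,None,fx=6,fy=6,interpolation=cv2.INTER_CUBIC))
E
```

```text
time: 4.4
ee_pos: [0.5895, -0.1212, 0.0633]
ee_rot: [[0.111, 0.994, 0.0], [0.994, -0.111, -0.001], [-0.001, 0.0, -1.0]]
ft_force: [-4.9, -1.1, 11.8]
gripper_width: 0.0006
gripper_force: 5.9
```

View pics/s2.png

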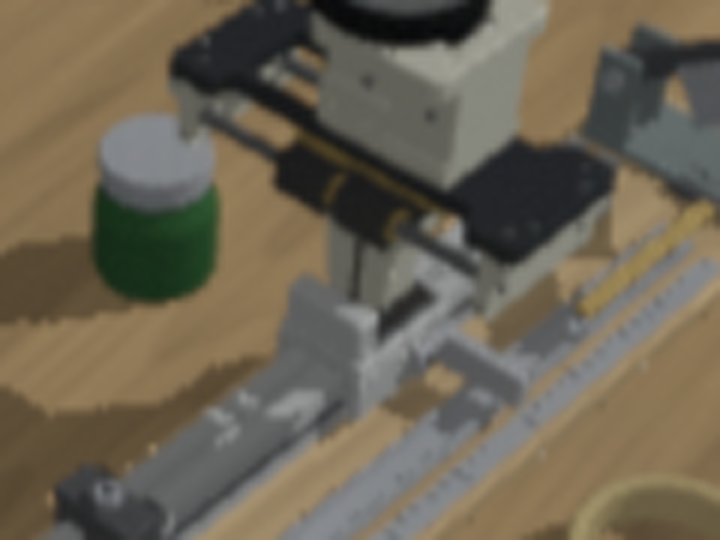

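The carriage is travelling with the fingers, the key is held down, and the jar is clear. I'll continue.

```bash
python3 -m handwheel '{"delta_pos":[[0.004,0,0],[0.010,0,0],[0.016,0,0],[0.022,0,0],[0.028,0,0],[0.034,0,0],[0.040,0,0],[0.046,0,0],[0.052,0,0],[0.056,0,0]],"rotation":[[0,0,0],[0,0,0],[0,0,0],[0,0,0],[0,0,0],[0,0,0],[0,0,0],[0,0,0],[0,0,0],[0,0,0]],"grip":[0,0,0,0,0,0,0,0,0,0]}'
```

```text
time: 5.7
ee_pos: [0.5958, -0.0651, 0.0633]
ee_rot: [[0.111, 0.994, 0.0], [0.994, -0.111, -0.0], [-0.0, 0.001, -1.0]]
ft_force: [-5.4, -1.0, 12.3]
gripper_width: 0.0005
gripper_force: 5.9
```

```bash
python3 -m handwheel '{"delta_pos":[[0.003,0,0],[0.006,0,0],[0.010,0,0],[0.014,0,0],[0.018,0,0],[0.021,0,0],[0.024,0,0],[0.027,0,0],[0.030,0,0],[0.030,0,0]],"rotation":[[0,0,0],[0,0,0],[0,0,0],[0,0,0],[0,0,0],[0,0,0],[0,0,0],[0,0,0],[0,0,0],[0,0,0]],"grip":[0,0,0,0,0,0,0,0,0,0]}'
```

```text
time: 6.95
ee_pos: [0.5992, -0.0349, 0.0633]
ee_rot: [[0.11, 0.994, 0.001], [0.994, -0.11, 0.0], [0.0, 0.001, -1.0]]
ft_force: [-5.0, 1.0, 11.2]
gripper_width: 0.0006
gripper_force: 5.6
```

```bash
python3 -m handwheel '{"delta_pos":[[0.002,0,0],[0.004,0,0],[0.006,0,0],[0.008,0,0],[0.010,0,0],[0.012,0,0],[0.014,0,0],[0.014,0,0]],"rotation":[[0,0,0],[0,0,0],[0,0,0],[0,0,0],[0,0,0],[0,0,0],[0,0,0],[0,0,0]],"grip":[0,0,0,0,0,0,0,0]}'
python3 - <<'E'
from h import *
f=grab_frame("side");u=proj("side",telemetry.state()["ee_pos"]);x,y=u.astype(int)
c=f[y-45:y+45,x-60:x+60];cv2.imwrite("pics/s3.png",cv2.resize(c,None,fx=6,fy=6,interpolation=cv2.INTER_CUBIC))
E
```

```text
time: 7.95
ee_pos: [0.6008, -0.0211, 0.0633]
ee_rot: [[0.111, 0.994, 0.001], [0.994, -0.111, 0.0], [0.0, 0.001, -1.0]]
ft_force: [-4.3, 0.6, 11.0]
gripper_width: 0.0005
gripper_force: 5.6
```

View pics/s3.png

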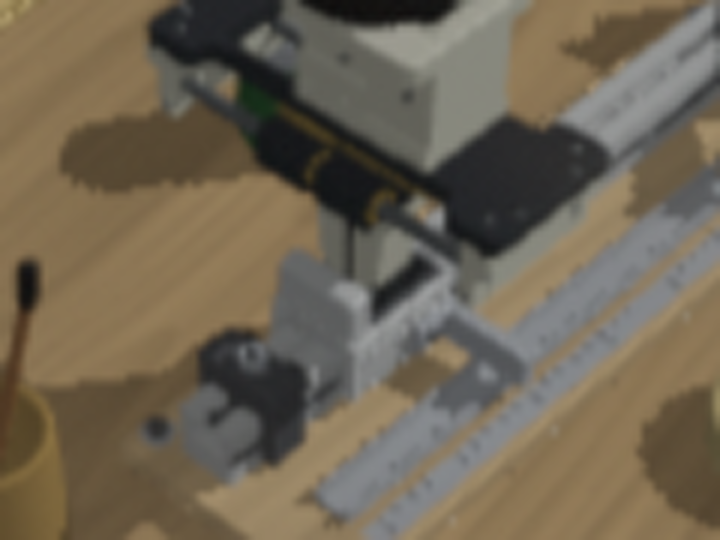

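The carriage is now a few mm short of the end stop (end stop around (250,390) in the crop, a small gap). I'll keep pushing until the force rises.

```bash
python3 -m handwheel '{"delta_pos":[[0.002,0,0],[0.004,0,0],[0.006,0,0],[0.008,0,0],[0.010,0,0],[0.010,0,0]],"rotation":[[0,0,0],[0,0,0],[0,0,0],[0,0,0],[0,0,0],[0,0,0]],"grip":[0,0,0,0,0,0]}'
```

```text
time: 8.75
ee_pos: [0.6019, -0.0111, 0.0633]
ee_rot: [[0.111, 0.994, 0.001], [0.994, -0.111, 0.0], [0.0, 0.001, -1.0]]
ft_force: [-5.6, 0.5, 11.4]
gripper_width: 0.0007
gripper_force: 5.6
```

```bash
python3 -m handwheel '{"delta_pos":[[0.002,0,0],[0.004,0,0],[0.006,0,0],[0.008,0,0],[0.008,0,0]],"rotation":[[0,0,0],[0,0,0],[0,0,0],[0,0,0],[0,0,0]],"grip":[0,0,0,0,0]}'
```

```text
time: 9.38
ee_pos: [0.6028, -0.0031, 0.0633]
ee_rot: [[0.111, 0.994, 0.001], [0.994, -0.111, 0.0], [0.0, 0.001, -1.0]]
ft_force: [-4.9, -0.2, 11.4]
gripper_width: 0.0005
gripper_force: 5.5
```

```bash
python3 -m handwheel '{"delta_pos":[[0.002,0,0],[0.004,0,0],[0.006,0,0],[0.006,0,0]],"rotation":[[0,0,0],[0,0,0],[0,0,0],[0,0,0]],"grip":[0,0,0,0]}'
python3 - <<'E'
from h import *
f=grab_frame("side");u=proj("side",telemetry.state()["ee_pos"]);x,y=u.astype(int)
c=f[y-30:y+30,x-40:x+40];cv2.imwrite("pics/s4.png",cv2.resize(c,None,fx=9,fy=9,interpolation=cv2.INTER_CUBIC))
E
```

```text
time: 9.88
ee_pos: [0.6034, 0.0017, 0.0633]
ee_rot: [[0.111, 0.994, 0.0], [0.994, -0.111, -0.001], [-0.001, 0.001, -1.0]]
ft_force: [-5.3, -2.3, 11.4]
gripper_width: 0.0001
gripper_force: 5.9
```

View pics/s4.png

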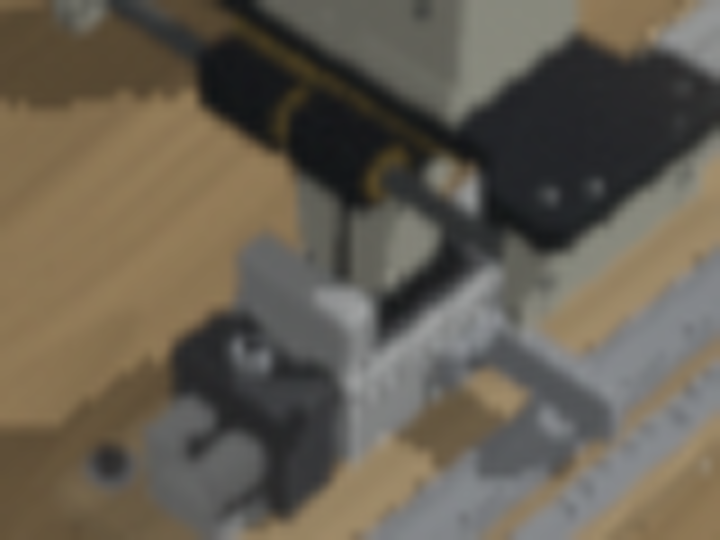

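The carriage now looks to be against the end stop, and the push force is starting to rise. I'll press on until it's firm against the thumb rest.

```bash
python3 -m handwheel '{"delta_pos":[[0.002,0,0],[0.004,0,0],[0.005,0,0],[0.005,0,0]],"rotation":[[0,0,0],[0,0,0],[0,0,0],[0,0,0]],"grip":[0,0,0,0]}'
```

```text
time: 10.42
ee_pos: [0.6048, 0.0054, 0.0633]
ee_rot: [[0.112, 0.994, 0.002], [0.994, -0.112, -0.002], [-0.002, 0.002, -1.0]]
ft_force: [-2.3, -5.0, 8.2]
gripper_width: 0.0005
gripper_force: 4.4
```

```bash
python3 -m handwheel '{"delta_pos":[[0.001,0,0.0015],[0.003,0,0.0015],[0.005,0,0.0015],[0.007,0,0.0015],[0.007,0,0.0015]],"rotation":[[0,0,0],[0,0,0],[0,0,0],[0,0,0],[0,0,0]],"grip":[0,0,0,0,0]}'
```

```text
time: 11.05
ee_pos: [0.606, 0.0084, 0.063]
ee_rot: [[0.115, 0.993, 0.003], [0.993, -0.115, -0.007], [-0.006, 0.003, -1.0]]
ft_force: [-5.0, -15.5, 21.8]
gripper_width: 0.0002
gripper_force: 12.5
```

It's firm against the stop: 15 N forward, 22 N down. I'll lift straight up while still leaning forward so the key locks there, then back off and rise.

```bash
python3 -m handwheel '{"delta_pos":[[0,0,-0.004],[0,0,-0.008],[0,0,-0.012],[-0.001,0,-0.0135],[-0.004,0,-0.0135],[-0.008,0,-0.0135],[-0.011,0,-0.0135],[-0.011,0,-0.025],[-0.011,0,-0.06],[-0.011,0,-0.11]],"rotation":[[0,0,0],[0,0,0],[0,0,0],[0,0,0],[0,0,0],[0,0,0],[0,0,0],[0,0,0],[0,0,0],[0,0,0]],"grip":[0,0,0,0,0,0,0,0,0,0]}'
python3 - <<'E'
from h import *
f=grab_frame("side");u=proj("side",[.605,.003,.069]);x,y=u.astype(int)
a=cv2.resize(f[y-30:y+30,x-40:x+40],None,fx=6,fy=6,interpolation=cv2.INTER_CUBIC)
f=grab_frame("top");cv2.imwrite("pics/t5f.png",f);u=proj("top",[.605,.003,.069]);x,y=u.astype(int);print(x,y)
b=cv2.resize(f[y-45:y+45,x-23:x+23],None,fx=4,fy=4,interpolation=cv2.INTER_CUBIC)
cv2.imwrite("pics/s5.png",np.hstack([a,b]));print(telemetry.state()["ft_force"])
E
```

```text
time: 12.3
ee_pos: [0.6027, 0.0038, 0.1716]
ee_rot: [[0.11, 0.994, -0.002], [0.994, -0.11, 0.0], [0.0, -0.002, -1.0]]
ft_force: [1.6, -0.5, 0.6]
gripper_width: 0.0007
gripper_force: 0.0
286 153
[ 0.636916    0.36404444 -0.47085547]
```

View pics/s5.png

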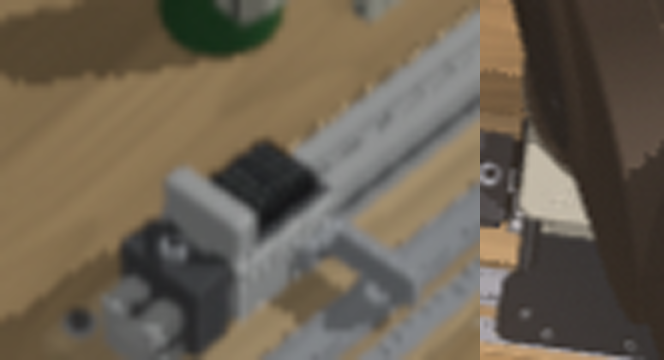

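The length stop sits flush against the end stop, the key has sprung up, and the gripper is clear.

```bash
python3 -c "
from station import r;print(r.hand_in())"
```

```text
the job is handed in; nothing more can be done
None
```

The job is handed in, with no verdict returned: the last picture showed the length stop flush against the end stop with the key sprung up and the gripper clear, at about 12 s of the 35 s allowed; I didn't re-measure the rib, jar, tape or pot afterwards.

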